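# Clear fallen roof debris off the sorting board into the scrap bin

### The job

Two bits of the old roof have fallen on the sorting board: a chunky piece of clay tile and a broken batten end. Clear both off the board into the empty sheet-steel scrap bin at its end, carrying or pushing them, so that they lie down inside it. Leave the steel bearing and the flanged hub where they are on the board.

Things in the scene. Friction and masses are not known exactly. Their poses are not given: they have to be found in the camera images.
- board: Fixed wooden sorting board on two bearers, 300 x 340 mm in plan (its x, y), flat top 85 mm above the table, no lip. Origin at the centre of its underside, on the table; z up. The scrap bin stands at one y end (+y or -y), the stock carton at the other; either way round, each 5 mm from the board.
- scrap_bin: The bin to fill: open empty sheet-steel bin, fixed, outside 280 x 200 mm (its x, y), rim 75 mm above the table (10 mm below the board's top), walls and floor 4 mm. Origin at the centre of its underside, on the table; z up.
- carton: Bystander: fixed cardboard carton, outside 280 x 200 mm (its x, y), 95 mm high, filled with pipe fittings. Origin at the centre of its underside.
- tile_piece: Debris: flat broken piece of clay roof tile. Plate 62 x 46 mm (x, y), 14 mm thick, with a pointed broken end reaching x = +47 mm, and a hanging nib on top at x = -31 to -17 mm, 40 mm wide, 26 mm high over all. Origin at the centre of the plate's underside; z up. Graspable across y (46 mm). About 90 g.
- tile_mid (a point): Middle of the tile piece's plate, 7 mm above its underside.
- batten_end: Debris: broken end of a pale wooden roof batten, 76 x 30 x 24 mm (x, y, z), with splinters at one end reaching x = +53 mm. Origin at the centre of the underside; z up. Graspable across y (30 mm). About 40 g.
- batten_mid (a point): Middle of the batten end, 12 mm above its underside.
- bearing: Good part to be left alone: flat steel bearing ring, 62 mm outside, 30 mm bore, 16 mm high, lying on the board. Origin at the centre of its underside; z up.
- hub: Good part to be left alone: dark steel hub, flange 64 mm across and 10 mm thick with a boss 34 mm across on it, 34 mm high in all, on the board. Origin at the centre of its underside; z up.
Not all that is in view belongs to the job. There is more than one size of the tile_piece; the job needs the middle-sized.

How it is judged:
At the end, for the whole second after the job is handed in: The middles of the tile piece and the batten end are both inside the scrap bin's walls and below its 75 mm rim, and both are at rest (under 0.03 m/s); the bearing and the hub are within 20 mm of where they began and not tipped (under 0.2 rad) (x of tile_mid in the frame of scrap_bin between -0.136 and 0.136 m and y of tile_mid in the frame of scrap_bin between -0.096 and 0.096 m and z of tile_mid in the frame of scrap_bin between 0 and 0.075 m and linear speed of each of tile_piece, batten_end below 0.03 m/s and x of batten_mid in the frame of scrap_bin between -0.136 and 0.136 m and y of batten_mid in the frame of scrap_bin between -0.096 and 0.096 m and z of batten_mid in the frame of scrap_bin between 0 and 0.075 m and distance of each of bearing, hub from where it was at the start of the episode below 0.02 m and angle between each of bearing, hub's own z axis and vertical below 0.2 rad); the robot touches nothing.
It fails at once if the bearing is shoved more than 20 mm or tipped (distance of bearing from where it was at the start of the episode above 0.02 m or angle between bearing's own z axis and vertical above 0.2 rad).
It fails at once if the flanged hub is shoved more than 20 mm or tipped (distance of hub from where it was at the start of the episode above 0.02 m or angle between hub's own z axis and vertical above 0.2 rad).
It also fails if it takes over 58 s, if anything falls off the work surface, if the arm or the gripper's body presses on something with over 40 N, if the wrist force passes 120 N, or if a joint passes its speed limit or range.

### The arm

A 6-joint arm with a two-finger parallel gripper is mounted at the origin on the work surface. World frame = base frame: x ahead of the robot, y to its left, z up, the work surface at z = 0. Lengths are in m, angles in rad, forces in N, time in s.
With the tool pointing down it reaches from about 0.3 to 0.875 m from the base axis. Payload 6.4 kg.
Tool frame: the origin (TCP) lies on the centre line of the jaws, within the pads' length; the fingertips stand 11 mm ahead of it and the grasp point (between the pads) lies 8 mm behind it; z points along the fingers, y is the line along which they close (so a half turn about z gives the same grasp; the last joint's range is limited). The gripper opens to 88 mm and grips with 3 to 60 N. Pads are 18 mm wide; open, the fingers measure 123 mm over their backs; the gripper's body (75 mm by 187 mm) begins 45 mm behind the grasp point.
Start: joints at [0.922, 0.181, 1.607, -0, 1.354, -0.206], TCP at [0.246, 0.52, 0.25] pointing down, gripper open.
Joint ranges: [-2.99, 2.99], [-0.89, 2.07], [0.3, 2.58], [-1.14, 4.28], [0, 2.63], [-3.12, 3.12]. Speed limits (rad/s): [2.57, 2.57, 3.01, 3.14, 3.14, 3.14].

### API

Orientations are given as a unit quaternion [x, y, z, w].
In Python, from bench import robot gives the robot as it stands. The module is installed in compiled form; this text tells all that it offers.
- The arm moves only by the tool arm_command, never from a script. Its argument "commands" is one flat list of numbers, 7 for each row, row after row: the shift along the tool's x, y, z normalised to -1 to 1, where 1 is 0.05 m, then the turn, a rotation vector about the tool's x, y, z normalised to -1 to 1, where 1 is 0.15 rad, then the opening, from -1 (shut) to 1 (fully open). In form: [tx, ty, tz, ax, ay, az, claw, tx, ty, tz, ax, ay, az, claw, ...]. A call has 1 to 20 rows; each row shifts and turns the commanded pose from where the row before left it, along the tool's axes as they then stand; what a row does not reach is not made up. A row lasts 1/8 s, in which the tool goes at most 62.5 mm and 10.7 degrees, less where a joint would pass 70% of its speed; a pose out of reach is approached as far as the arm can. A call with a number of a shift or a turn outside -1 to 1 is refused whole. A call with a gripper value outside its range is refused whole. The fingers move at their own pace and stop on an object; "force" is the grip in N (left out, the last holds). Time passes only in rows, so rows that do not move let the fingers close. It gives the time, the measured TCP pose, the force, the opening and the grip force at its end, in the units of the state.
- robot.get_obs(): the state, without advancing time (a new reading comes with each control period).
- robot.read_camera(name): name is "scene" or "top" or "wrist"; returns the picture (420x560x3 uint8, red, green, blue); there is no depth.
- robot.camera_info(name): a dict with "mtx" (3x3 intrinsics, pixels), "R" (3x3) and "t" (3): a world point X has camera coordinates R X + t. Camera axes: x right, y down, z forward; pixel columns grow to the right and rows downward; lengths in m; the calibration is good to about 2 mm. A picture is of the moment at which its call begins: read the wrist's pose just before it. camera_info takes no time and is no camera call; for the wrist camera it gives the pose at the moment of the call.
- robot.hand_in(): hands the job in; it is judged then, once.
The state is a dict: "time": time; "joint_pos": joint angles; "qvel": joint speeds; "joint_torque": joint torques, N m; "ee_pos": TCP position; "orientation": TCP orientation; "ft_force": force on the tool from outside, world axes, zero at the start; "wrist_torque": the same for the moment, N m; "width": finger opening in m; "finger_force": force on a finger pad.
Only numpy, scipy, OpenCV 4.12 (cv2) and the standard library are available. Lean on these libraries where they do the work, as an engineer would, in place of code of your own. Each camera call takes 0.05 s, during which the arm holds its last target. There are 200 camera calls.

## Working session

There is one attempt and no reset: what is moved stays moved. The work goes in short steps, Python scripts to look and compute and a tool call to move; the robot and the scene stay as the last step left them, time stands still between calls to the robot, and variables do not carry over. Pictures are saved under pics/ and viewed, at most 10 in all, crops included, and the job is handed in when it is done.

Besides the shell and the picture viewer there is one more tool, called after "Request:" as name(argument=value, ...), one argument or row to a line, values as JSON. arm_command: Moves the arm, as the interface text tells. Scaled input: -1 to 1 covers 0.05 m each way for a shift and 0.15 rad each way for a turn. Its arguments: {"type":"object","properties":{"commands":{"type":"array"},"force":{"type":"number"}},"required":["commands"]}

```bash
mkdir -p pics; cat > h.py <<'E'
from bench import robot
import numpy as np, cv2
def pix2w(info,u,v,z):
    K,R,t=(np.array(info[k],float) for k in("mtx","R","t"))
    d=R.T@np.linalg.inv(K)@np.array([u,v,1.]); c=-R.T@t
    return c+d*(z-c[2])/d[2]
def w2pix(info,X):
    K,R,t=(np.array(info[k],float) for k in("mtx","R","t"))
    p=K@(R@np.array(X,float)+t); return p[:2]/p[2]
E
python3 - <<'E'
from h import *
for n in("top","scene"):
    im=robot.read_camera(n); cv2.imwrite(f"pics/{n}0.png",im[:,:,::-1])
    i=robot.camera_info(n); print(n,np.round(-np.array(i["R"]).T@i["t"],3))
o=robot.get_obs();print(o["ee_pos"],o["orientation"],o["time"])
E
```

```text
top [0.529 0.003 1.13 ]
scene [1.382 0.205 0.624]
[0.24606196 0.51915033 0.2488924 ] [ 2.19587944e-01  9.75592376e-01 -7.40388638e-04 -3.20005652e-04] 0.1
```

View pics/top0.png

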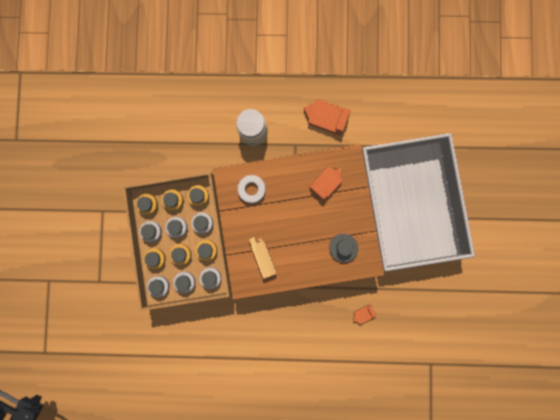

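View pics/scene0.png

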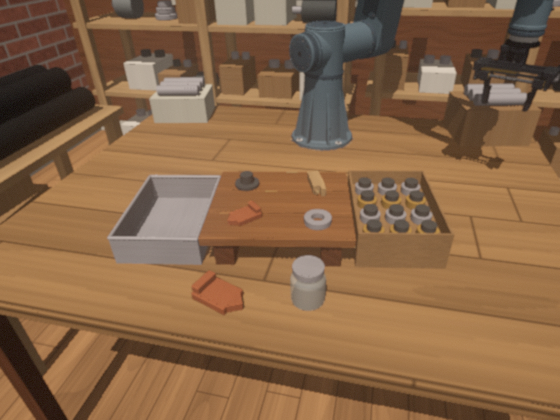

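Three tile pieces are visible in the top view: a large one at (328,116) and a small one at (364,315), both on the table, and a mid-sized one at (326,183) on the board. The one on the board fits by both size and place. The batten is at (263,258), the bearing at (252,189), the hub at (344,249), and the bin is to the right around (418,203). I'll confirm with an enlarged crop.

```bash
python3 - <<'E'
from h import *
im=cv2.imread("pics/top0.png")[95:335,225:385]
c=cv2.resize(im[:,:],None,fx=2.5*1,fy=2.5,interpolation=cv2.INTER_CUBIC)
cv2.imwrite("pics/crop.png",c)
i=robot.camera_info("top")
print(np.round(i["R"],3))
for n,u,v,z in[("tileS",364,315,.014),("board tl",213,168,.085),("tr",361,146,.085),("br",384,275,.085),("bl",233,297,.085)]+[("bin",u,v,.075) for u,v in[(364,146),(450,136),(472,257),(385,270)]]: print(n,np.round(pix2w(i,u,v,z)[:2],3))
E
```

```text
[[ 0.022 -0.999 -0.026]
 [-0.997 -0.02  -0.07 ]
 [ 0.07   0.027 -0.997]]
tileS [ 0.363 -0.173]
board tl [0.693 0.181]
tr [ 0.749 -0.152]
br [ 0.462 -0.205]
bl [0.405 0.127]
bin [ 0.751 -0.16 ]
bin [ 0.777 -0.354]
bin [ 0.505 -0.401]
bin [ 0.472 -0.209]
```

View pics/crop.png

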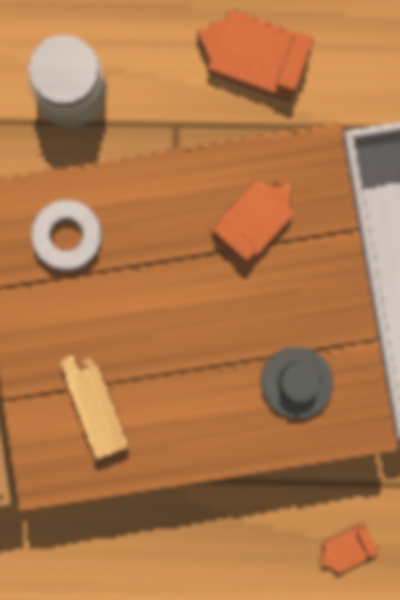

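The crop confirms it. The board tile at crop (254,220) measures about 78 × 42 mm, matching the 78 × 46 mm piece; the other two are clearly larger and smaller. Its nib end is at crop (213,232)–(247,260) and its point at about (290,187). The batten's blunt end is at (97,465)–(127,448) and its splinters at about (74,358).

```bash
cat >> h.py <<'E'
from scipy.spatial.transform import Rotation as Rn
def plan(p,yaw_y):
    """rows-units to reach p with the tool pointing down and tool y along yaw_y (mod pi); total shift (m, in present tool axes) and turn about tool z"""
    o=robot.get_obs(); R=Rn.from_quat(o["orientation"]).as_matrix()
    s=R.T@(np.array(p)-o["ee_pos"]); y=np.array([np.cos(yaw_y),np.sin(yaw_y),0])
    l=R.T@y; a=np.arctan2(-l[0],l[1]); a=(a+np.pi/2)%np.pi-np.pi/2
    return s,a,o
E
python3 - <<'E'
from h import *
i=robot.camera_info("top")
P=lambda x,y,z:pix2w(i,225+(x-.75)/2.5,95+(y-.75)/2.5,z)[:2]
n=(P(213,232,.111)+P(247,260,.111))/2; t=P(290,187,.099)
d=(t-n)/np.linalg.norm(t-n); print("tile len",np.linalg.norm(t-n),"origin",n+.031*d,"yaw",np.arctan2(d[1],d[0]))
e=P(247,260,.111)-P(213,232,.111);print("nib edge dir",np.arctan2(e[1],e[0]),np.linalg.norm(e))
b=(P(97,465,.109)+P(127,448,.109))/2; s=P(75,359,.109); d2=(s-b)/np.linalg.norm(s-b)
print("batten",np.linalg.norm(s-b),"origin",b+.038*d2,"yaw",np.arctan2(d2[1],d2[0]))
print("hub",P(296,384,.095),"bearing",P(67,235,.101))
yaw=np.arctan2(d[1],d[0])
s,a,o=plan([*(n+.031*d),.22],yaw+np.pi/2);print(s/.05,a/.15,o["joint_pos"])
E
```

```text
tile len 0.07620711914493186 origin [ 0.65981864 -0.07412066] yaw -0.7678205914057272
nib edge dir -2.2452638951682906 0.03848466154733667
batten 0.09041792180056936 origin [0.48751428 0.06089408] yaw 0.3886406800648273
hub [ 0.51836188 -0.11335221] bearing [0.64561961 0.09123241]
[-12.56109342  -7.17468464   0.58546325] 2.1669096714470846 [ 9.21696902e-01  1.81452159e-01  1.60794118e+00 -3.26113845e-05
  1.35381217e+00 -2.06308060e-01]
```

Request:
arm_command(
  commands=[-0.785,-0.45,0.03,0,0,0,1,-0.785,-0.45,0.03,0,0,0,1,-0.785,-0.45,0.03,0,0,0,1,-0.785,-0.45,0.03,0,0,0,1,-0.785,-0.45,0.03,0,0,0,1,-0.785,-0.45,0.03,0,0,0,1,-0.785,-0.45,0.03,0,0,0,1,-0.785,-0.45,0.03,0,0,0,1,-0.785,-0.45,0.03,0,0,0,1,-0.785,-0.45,0.03,0,0,0,1,-0.785,-0.45,0.03,0,0,0,1,-0.785,-0.45,0.03,0,0,0,1,-0.785,-0.45,0.03,0,0,0,1,-0.785,-0.45,0.03,0,0,0,1,-0.785,-0.45,0.03,0,0,0,1,-0.785,-0.45,0.03,0,0,0,1,0,0,0,0,0,0.72,1,0,0,0,0,0,0.72,1,0,0,0,0,0,0.72,1,0,0,0,0,0,0,1],
  force=25,
)

```text
time: 2.6
ee_pos: [0.6593, -0.0748, 0.2251]
orientation: [0.374, 0.928, -0.0, -0.001]
ft_force: [-1.2, -0.1, 0.3]
width: 0.0883
finger_force: 0.0
```

```bash
python3 - <<'E'
from h import *
i=robot.camera_info("wrist"); im=robot.read_camera("wrist"); cv2.imwrite("pics/w1.png",im[:,:,::-1])
s,a,o=plan([.660,-.074,.10],-.75+np.pi/2);print(s/.05,a/.15,o["ee_pos"],o["joint_pos"])
# predicted pixels
for n,x in[("tile origin",0),("tip",.047),("nib end",-.031)]: print(n,w2pix(i,[.660+x*np.cos(-.76),-.074+x*np.sin(-.76),.099]))
np.savez("w1.npz",**{k:np.array(v) for k,v in i.items()if k in("mtx","R","t")})
E
```

```text
[-2.30301397e-03  2.02761658e-02  2.50418731e+00] -0.09695209994238527 [ 0.65931923 -0.07468804  0.22520978] [-2.91296576e-01  3.94520801e-01  1.38912014e+00  3.81236761e-05
  1.35883083e+00 -1.09755827e+00]
tile origin [280.00361817 202.70136372]
tip [280.21914888 251.4230472 ]
nib end [279.84900781 167.75099976]
```

View pics/w1.png

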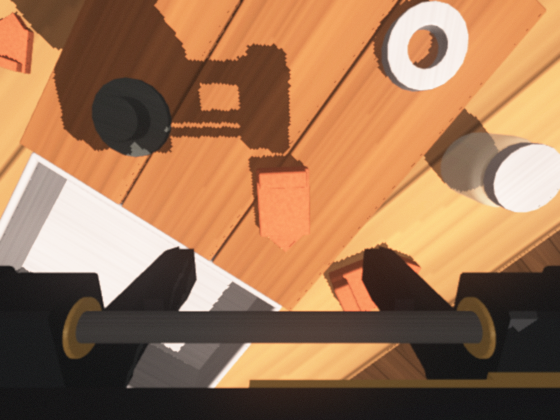

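The wrist view shows the tile under the jaws, with its nib end at (258,170)–(307,172), its sides at columns 259 and 309, and its tip at (288,250). That puts it about 4 px right of my estimate, so I'll refine.

```bash
python3 - <<'E'
from h import *
i=np.load("w1.npz")
n=(pix2w(i,258,170,.111)+pix2w(i,307,172,.111))/2; t=pix2w(i,288,250,.099); d=(t-n)[:2]; print(np.linalg.norm(d)); d/=np.linalg.norm(d)
p=n[:2]+.031*d; y=np.arctan2(d[1],d[0]); print(p,y)
s,a,o=plan([*p,.098],y+np.pi/2);print(s/.05,a/.15)
E
```

```text
0.07615818018174271
[ 0.66328395 -0.07132738] -0.6934735084605346
[-0.01273529  0.10433081  2.54414809] -0.4737952728225977
```

Request:
arm_command(
  commands=[0,0.1,0.5,0,0,0,1,0,0,0.5,0,0,-0.4,1,0,0,0.5,0,0,0,1,0,0,0.5,0,0,0,1,0,0,0.3,0,0,0,1,0,0,0.22,0,0,0,1,0,0,0,0,0,0,1,0,0,0,0,0,0,-1,0,0,0,0,0,0,-1,0,0,0,0,0,0,-1,0,0,0,0,0,0,-1,0,0,0,0,0,0,-1,0,0,0,0,0,0,-1,0,0,0,0,0,0,-1],
  force=25,
)

```text
time: 4.4
ee_pos: [0.6631, -0.0712, 0.0999]
orientation: [0.346, 0.938, -0.0, 0.0]
ft_force: [-0.9, 0.4, 1.5]
width: 0.0455
finger_force: 25.0
```

The tile is gripped at 45.5 mm. Next I'll lift it and plan the carry to the bin.

Request:
arm_command(
  commands=[0,0,-0.5,0,0,0,-1,0,0,-0.7,0,0,0,-1,0,0,-0.7,0,0,0,-1,0,0,0,0,0,0,-1],
)

```text
time: 4.9
ee_pos: [0.6649, -0.0717, 0.198]
orientation: [0.346, 0.938, 0.0, 0.003]
ft_force: [0.0, 0.1, -0.8]
width: 0.0458
finger_force: 25.0
```

```bash
python3 - <<'E'
from h import *
s,a,o=plan([.685,-.271,.045],.8);print(s/.05,a,o["ee_pos"],o["width"],o["finger_force"])
E
```

```text
[-2.87700033 -2.77896329  3.07009812] 0.06403361568626509 [ 0.66490458 -0.0716625   0.19804873] 0.04576313717853498 24.981499314308167
```

Request:
arm_command(
  commands=[-0.48,-0.46,0,0,0,0,-1,-0.48,-0.46,0,0,0,0,-1,-0.48,-0.46,0,0,0,0,-1,-0.48,-0.46,0,0,0,0,-1,-0.48,-0.46,0,0,0,0,-1,-0.48,-0.46,0,0,0,0,-1,0,0,0.6,0,0,0,-1,0,0,0.7,0,0,0,-1,0,0,0.7,0,0,0,-1,0,0,0.6,0,0,0,-1,0,0,0.4,0,0,0,-1,0,0,0,0,0,0,-1,0,0,0,0,0,0,0.3,0,0,0,0,0,0,0.3,0,0,0,0,0,0,0.3,0,0,-0.8,0,0,0,0.3,0,0,-0.8,0,0,0,0.3,0,0,-0.8,0,0,0,0.3,0,0,-0.8,0,0,0,0.5,0,0,0,0,0,0,0.5],
)

```text
time: 7.4
ee_pos: [0.6851, -0.2709, 0.2108]
orientation: [0.346, 0.938, -0.001, 0.005]
ft_force: [-0.1, 0.5, 0.7]
width: 0.066
finger_force: 0.0
```

```bash
python3 - <<'E'
from h import *
im=robot.read_camera("scene"); cv2.imwrite("pics/s1.png",cv2.resize(im[130:330,80:480,::-1],None,fx=2,fy=2))
s,a,o=plan([.4875,.061,.22],.3886+np.pi/2);print(s/.05,a/.15,o["ee_pos"],o["joint_pos"])
E
```

```text
[ 7.28809155  2.48736991 -0.2818008 ] -7.3020628768148566 [ 0.68392762 -0.27023773  0.20757005] [-5.37171868e-01  5.62002033e-01  1.18865302e+00 -1.98710173e-05
  1.38604005e+00 -1.40124941e+00]
```

View pics/s1.png

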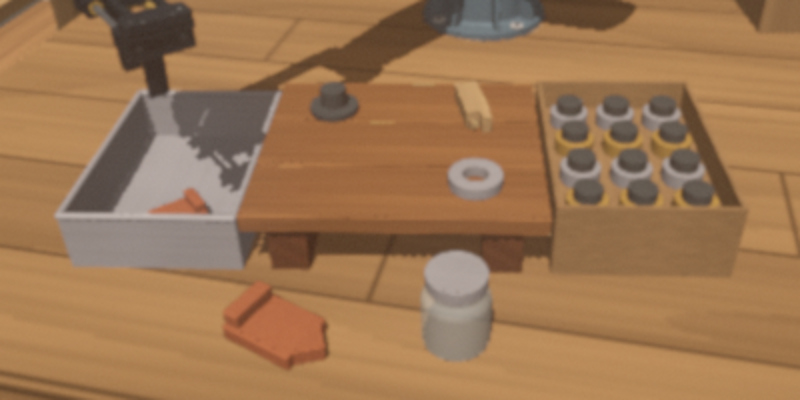

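The picture shows the tile lying in the bin at about (180,203), with the hub (333,102) and the bearing (475,178) unmoved. Batten next.

Request:
arm_command(
  commands=[0.73,0.25,-0.03,0,0,0,1,0.73,0.25,-0.03,0,0,0,1,0.73,0.25,-0.03,0,0,0,1,0.73,0.25,-0.03,0,0,0,1,0.73,0.25,-0.03,0,0,0,1,0.73,0.25,-0.03,0,0,0,1,0.73,0.25,-0.03,0,0,0,1,0.73,0.25,-0.03,0,0,0,1,0.73,0.25,-0.03,0,0,0,1,0.73,0.25,-0.03,0,0,0,1,0,0,0,0,0,-0.91,1,0,0,0,0,0,-0.91,1,0,0,0,0,0,-0.91,1,0,0,0,0,0,-0.91,1,0,0,0,0,0,-0.91,1,0,0,0,0,0,-0.91,1,0,0,0,0,0,-0.91,1,0,0,0,0,0,-0.91,1,0,0,0,0,0,0,1],
)

```text
time: 9.82
ee_pos: [0.4856, 0.0625, 0.2183]
orientation: [-0.191, 0.982, 0.0, -0.001]
ft_force: [0.1, 0.2, 0.4]
width: 0.0881
finger_force: 0.0
```

```bash
python3 - <<'E'
from h import *
i=robot.camera_info("wrist"); im=robot.read_camera("wrist"); cv2.imwrite("pics/w2.png",im[:,:,::-1])
np.savez("w2.npz",**{k:np.array(v) for k,v in i.items()if k in("mtx","R","t")})
s,a,o=plan([.4875,.061,.104],.3886+np.pi/2);print(s/.05,a/.15,o["ee_pos"],o["joint_pos"])
E
```

```text
[-0.02562166 -0.04379407  2.29002694] -0.04129196153793628 [0.4857442  0.062527   0.21850581] [-1.14878852e-01  2.09519132e-02  1.84726877e+00 -2.10777770e-05
  1.27556613e+00 -2.06807422e+00]
```

View pics/w2.png

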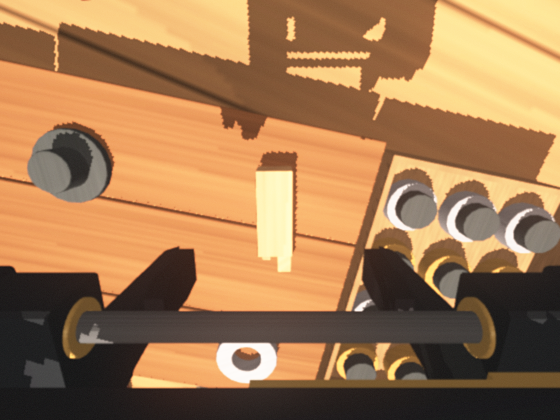

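The wrist view shows the batten with its blunt end at (257,170)–(292,170) and its splinter tip at about (286,270). The carton edge is to the right at about column 365, so I'll open the fingers only partway to clear it.

```bash
python3 - <<'E'
from h import *
i=np.load("w2.npz")
b=(pix2w(i,257,170,.109)+pix2w(i,292,170,.109))/2
m=(pix2w(i,258,255,.109)+pix2w(i,293,245,.109))/2; d=(m-b)[:2]; d/=np.linalg.norm(d)
p=b[:2]+.038*d; y=np.arctan2(d[1],d[0]); print(p,y)
s,a,o=plan([*p,.103],y+np.pi/2);print(s/.05,a/.15)
E
```

```text
[0.49194202 0.0615415 ] 0.3916226017763819
[-0.11212481 -0.0669179   2.30983555] -0.061442613495133656
```

Request:
arm_command(
  commands=[-0.11,-0.07,0,0,0,-0.06,0.4,0,0,0.5,0,0,0,0.4,0,0,0.5,0,0,0,0.4,0,0,0.5,0,0,0,0.4,0,0,0.5,0,0,0,0.4,0,0,0.31,0,0,0,0.4,0,0,0,0,0,0,0.4,0,0,0,0,0,0,-1,0,0,0,0,0,0,-1,0,0,0,0,0,0,-1,0,0,0,0,0,0,-1,0,0,0,0,0,0,-1,0,0,0,0,0,0,-1,0,0,-0.5,0,0,0,-1,0,0,-0.7,0,0,0,-1,0,0,-0.8,0,0,0,-1,0,0,0,0,0,0,-1],
  force=25,
)

```text
time: 12.0
ee_pos: [0.4949, 0.0611, 0.2072]
orientation: [-0.196, 0.981, -0.001, 0.003]
ft_force: [0.2, 0.1, -0.4]
width: 0.0298
finger_force: 25.0
```

```bash
python3 - <<'E'
from h import *
s,a,o=plan([.567,-.291,.055],.3886+np.pi/2);print(s/.05,a/.15,o["ee_pos"],o["joint_pos"],o["width"],o["finger_force"])
E
```

```text
[ 1.39074716 -7.04532017  3.05896627] 0.03807688949175751 [0.49492476 0.06106184 0.2072419 ] [-1.15710762e-01  4.88331703e-02  1.84275096e+00 -2.13378683e-05
  1.24374955e+00 -2.08080351e+00] 0.029779008208987347 24.999913573265076
```

Request:
arm_command(
  commands=[0.14,-0.7,0,0,0,0,-1,0.14,-0.7,0,0,0,0,-1,0.14,-0.7,0,0,0,0,-1,0.14,-0.7,0,0,0,0,-1,0.14,-0.7,0,0,0,0,-1,0.14,-0.7,0,0,0,0,-1,0.14,-0.7,0,0,0,0,-1,0.14,-0.7,0,0,0,0,-1,0.14,-0.7,0,0,0,0,-1,0.14,-0.7,0,0,0,0,-1,0,0,0,0,0,0,-1],
)

```text
time: 13.38
ee_pos: [0.562, -0.2907, 0.202]
orientation: [-0.195, 0.981, 0.001, -0.001]
ft_force: [0.1, 0.4, -0.8]
width: 0.0299
finger_force: 25.0
```

Request:
arm_command(
  commands=[0,0,0.7,0,0,0,-1,0,0,0.8,0,0,0,-1,0,0,0.8,0,0,0,-1,0,0,0.5,0,0,0,-1,0,0,0.3,0,0,0,-1,0,0,0,0,0,0,-1,0,0,0,0,0,0,0.1,0,0,0,0,0,0,0.1,0,0,0,0,0,0,0.1,0,0,-0.8,0,0,0,0.1,0,0,-0.8,0,0,0,0.1,0,0,-0.8,0,0,0,0.1,0,0,-0.8,0,0,0,0.1,0,0,-0.8,0,0,0,0.1,0,0,0,0,0,0,0.1,0,0,0,0,0,0,0.1],
)

```text
time: 15.38
ee_pos: [0.5624, -0.2886, 0.2488]
orientation: [-0.196, 0.981, 0.0, -0.0]
ft_force: [1.4, -0.1, -0.7]
width: 0.0487
finger_force: 0.0
```

```bash
python3 - <<'E'
from h import *
a=robot.read_camera("scene")[130:330,80:480]; b=robot.read_camera("wrist")
cv2.imwrite("pics/end.png",np.vstack([cv2.resize(a,(560,280)),cv2.resize(b,(400,300))[:,:].copy() if 0 else cv2.resize(b,(560,310))])[:,:,::-1])
E
```

```text
(no output)
```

View pics/end.png

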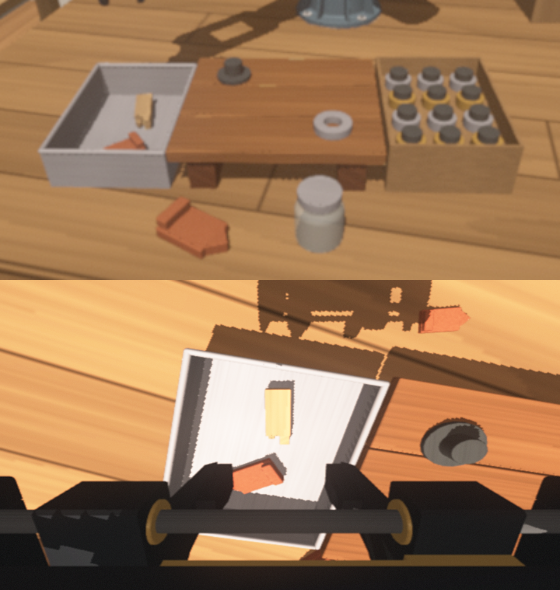

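Both pieces lie flat in the bin: the batten at (278,413) and the tile at (257,475) in the wrist view. The hub and bearing are in place, and the gripper is clear.

```bash
python3 -c "
from bench import robot; print(robot.hand_in())"
```

```text
the job is handed in; nothing more can be done
None
```

The middle-sized tile piece and the batten end are both lying in the scrap bin, the bearing and hub look unmoved in the final pictures, and the job was handed in at about 15.5 s (the hand-in returned no verdict).

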